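# Load the telescoping parts arm and hold it out

## Robot

A 7-joint arm with a two-finger parallel gripper is mounted at the origin on the work surface. World frame = base frame: x ahead of the robot, y to its left, z up, the work surface at z = 0. Lengths are in m, angles in rad, forces in N, time in s.
With the tool pointing down it reaches from about 0.4 to 0.85 m from the base axis. Payload 4.5 kg.
Tool frame: the origin (TCP) lies where the fingers leave the gripper's body, on its centre line; the fingertips stand 64 mm ahead of it and the grasp point (between the pads) lies 45 mm ahead of it; z points along the fingers, y is the line along which they close (so a half turn about z gives the same grasp; the last joint's range is limited). The gripper opens to 88 mm and grips with 3 to 60 N. Pads are 18 mm wide; open, the fingers measure 123 mm over their backs; the gripper's body (75 mm by 187 mm) begins 45 mm behind the grasp point.
Start: joints at [0.034, 0.689, -0.195, 1.565, 0.157, 0.902, -0.215], TCP at [0.625, 0, 0.303] pointing down, gripper open.
Joint ranges: [-3.01, 3.01], [-0.46, 2.08], [-1.47, 1.51], [0.13, 2.56], [-1, 4.14], [0.04, 2.09], [-2.66, 2.66]. Speed limits (rad/s): [2.57, 2.57, 3.14, 3.14, 3.14, 3.14, 3.14].

## Interface

Orientations are given as a unit quaternion [x, y, z, w].
In Python, from plant import r gives the robot as it stands.
- The arm moves only by the tool play_rows, never from a script. Its arguments are lists of equal length, an entry for each row: "translation": the shift along the tool's x, y, z in m, a list of three; "delta_rot": the turn, a rotation vector about the tool's x, y, z in degrees, a list of three; "grip": the opening, from -1 (shut) to 1 (fully open). In form: {"translation": [[x, y, z], ...], "delta_rot": [[rx, ry, rz], ...], "grip": [grip, ...]}. A call has 1 to 20 rows; each row shifts and turns the commanded pose from where the row before left it, along the tool's axes as they then stand; what a row does not reach is not made up. A row lasts 1/8 s, in which the tool goes at most 62.5 mm and 10.7 degrees, less where a joint would pass 70% of its speed; a pose out of reach is approached as far as the arm can. A call with a gripper value outside its range is refused whole. The fingers move at their own pace and stop on an object; "squeeze" is the grip in N (left out, the last holds). Time passes only in rows, so rows that do not move let the fingers close. It gives the time, the measured TCP pose, the force, the opening and the grip force at its end, in the units of the state.
- r.get_state(): the state, without advancing time (a new reading comes with each control period).
- r.snapshot(name): name is "scene" or "side" or "wrist"; returns the picture (480x640x3 uint8, blue, green, red); there is no depth.
- r.get_calibration(name): a dict with "intrinsics" (3x3 intrinsics, pixels), "eye" and "rotation" of the camera in the world. Camera axes: x right, y up, looking along -z (the intrinsics and any distortion apply to the point x, -y, -z); pixel columns grow to the right and rows downward; lengths in m; the calibration is good to about 2 mm. A picture is of the moment at which its call begins: read the wrist's pose just before it. get_calibration takes no time and is no camera call; for the wrist camera it gives the pose at the moment of the call.
- r.finish_job(): hands the job in; it is judged then, once.
Trained networks look in the newest picture that a camera, given by its name, has taken for a name from the list of things; names that differ only in an ending like _2 or _b are one class to them, and where a whole thing is asked for, a point or a joint stands for the part that bears it (a point fixed in the world has none). Each returns a list of dicts, best first, with "confidence" (0 to 1); they miss things now and then, are a little off and sometimes report something else, mostly with a low value. They report only what shows in the picture. A call takes as long as a camera call. They do not tell look-alikes from the thing itself.
- r.look_for(camera, target): "point" ([x, y, z] in m, in world coordinates, good to about 4 mm: the middle of the surface that is visible of it).
- r.silhouettes(camera, target): "pixels" (480x640 bool, what is visible of it).
The state is a dict: "clock": time; "q": joint angles; "qd": joint speeds; "joint_torque": joint torques, N m; "tool_pos": TCP position; "eef_rot": TCP orientation; "contact_force": force on the tool from outside, world axes, zero at the start; "moment": the same for the moment, N m; "opening": opening from 0.0 (shut) to 1.0 (fully open); "finger_force": force on a finger pad.
Only numpy, scipy, OpenCV 4.12 (cv2) and the standard library are available. Lean on these libraries where they do the work, as an engineer would, in place of code of your own. Each camera call takes 0.05 s, during which the arm holds its last target. There are 200 camera calls.

## Task

Without dropping any, pour all five brass nuts from the wooden cup into the dish of the telescoping parts arm, and stand the empty cup back upright on the bench. Then push the release button fully down, pull the arm out by its black post past the first click to the second stop, and finish while still gripping the post and holding the arm fully out (it springs back if let go). Keep the nuts in the dish and leave everything else on the bench where it is.

Things in the scene. Friction and masses are not known exactly. Their poses are not given: they have to be found in the camera images.
- cup: Turned dark-wood parts cup standing on the bench: straight round outside 64 across, 54 tall, solid below 30; the hollow is a cone, 38 across at its floor (30 above the underside) and 57 across at the rim. 0.11 kg. Grip it across the outside. Holds five nuts, which roll out when it is tipped about 80 to 100 degrees. Origin: centre of its underside, z up.
- nut0: One of five identical brass ball nuts, plain 14 mm balls, 12 g, lying in the cup at the start. Origin: its centre.
- nut1: One of five identical brass ball nuts, plain 14 mm balls, 12 g, lying in the cup at the start. Origin: its centre.
- nut2: One of five identical brass ball nuts, plain 14 mm balls, 12 g, lying in the cup at the start. Origin: its centre.
- nut3: One of five identical brass ball nuts, plain 14 mm balls, 12 g, lying in the cup at the start. Origin: its centre.
- nut4: One of five identical brass ball nuts, plain 14 mm balls, 12 g, lying in the cup at the start. Origin: its centre.
- dish (a point): Centre of the inner floor of the open aluminium dish on the telescoping arm, 59 above the bench. The dish is 90 along the arm by 100 across outside, walls 4 thick, rim 26 above this point (85 above the bench). Its own -x axis points along the arm in the direction it pulls out (level); z up. The dish rides on the arm and moves with it.
- post (a point): Centre of the top of the upright black pull post at the free end of the arm: round, 16 across, its top 118 above the bench, bare down to 60 above the bench; 85 beyond the dish's centre in the pull-out direction (32 clear of the dish wall). Same axes as the dish.
- button_top (a point): Centre of the top of the round release button, 24 across, on the aluminium collar block (50 x 50, its top 76 above the bench) from which the arm comes out. The button's top is 88 above the bench when up. It lies 85 behind the dish's centre when the arm is in.
- release (a joint): Release button travel in m: 0 up, 0.008 fully down. Pushed straight down it gives way at about 3 N and then stays down by itself. Until it is down at least 6 mm the arm is locked in.
- pull_arm (a joint): How far the telescoping arm is out, in m: 0 in, first stop (a click needing about 6 N to pull through) near 0.045, second stop (solid end) at 0.090. The dish and post move level in a straight line along -x of the dish. A return spring of 2.5 to 4 N draws it back when let go. The stand (foot plate 200 x 70, under the collar and the fixed tube behind it) is bolted to the bench.
- bulb: Bystander: frosted bulb standing in its cream porcelain holder, 60 wide, 112 tall; origin about the middle of its underside.
- spanner: Bystander: flat steel C-spanner, 175 long, 8 thick, lying flat; origin about the middle of its underside.
- spacer: Bystander: cream ceramic spacer ring, 56 across, 12 tall; origin about the middle of its underside.
- base_cup: Bystander: small copper lamp-base cup, 38 across, 34 tall; origin about the middle of its underside.
- driver: Bystander: screwdriver with a dark wooden handle, about 200 long and 26 thick, lying flat; origin about the middle of its underside.
Things that resemble listed ones, but are neither listed nor needed, are in the scene too. There is more than one size of the cup; the one meant has the size given above.

How it is judged:
On the way, in this order (a step that is already met when the one before it is completed fails the run):
1. all five nuts are in the dish while the arm is still in (horizontal distance between each of nut0, nut1, nut2, nut3, nut4 and dish below 0.056 m and z of nut0 in the frame of dish between 0 and 0.03 m and z of nut1 in the frame of dish between 0 and 0.03 m and z of nut2 in the frame of dish between 0 and 0.03 m and z of nut3 in the frame of dish between 0 and 0.03 m and z of nut4 in the frame of dish between 0 and 0.03 m and value of joint pull_arm below 0.01 m), for 0.2 s.
2. the cup stands upright on the bench again (height (world z) of cup below 0.006 m and angle between cup's own z axis and vertical below 0.1 rad and contact force between the fingers and cup below 0.1 N), for 0.2 s.
3. the release button is fully down (value of joint release above 0.0065 m), for 0.1 s.
At the end, for the whole second after the job is handed in: Five nuts in the dish, button down (over 6 mm), arm at its second stop (over 85 of 90 mm) and held there by the fingers with over 2 N; the cup upright on the bench, let go, clear of the arm; bulb, spanner, spacer ring, copper cup and screwdriver within 30 mm of their starts (all of step 2 and horizontal distance between each of nut0, nut1, nut2, nut3, nut4 and dish below 0.056 m and z of nut0 in the frame of dish between 0 and 0.03 m and z of nut1 in the frame of dish between 0 and 0.03 m and z of nut2 in the frame of dish between 0 and 0.03 m and z of nut3 in the frame of dish between 0 and 0.03 m and z of nut4 in the frame of dish between 0 and 0.03 m and value of joint pull_arm above 0.085 m and value of joint release above 0.006 m and contact force between the fingers and pull_arm above 2 N and contact force between cup and pull_arm below 0.1 N and distance of each of bulb, spanner, spacer, base_cup, driver from where it was at the start of the episode below 0.03 m); the arm keeps its last pose, push and grip.
It fails at once if a bystander is knocked away or over (distance of any of bulb, spanner, spacer, base_cup, driver from where it was at the start of the episode above 0.04 m or angle between bulb's own z axis and vertical above 0.5 rad).
It fails at once if a nut is dropped on the bench (height (world z) of any of nut0, nut1, nut2, nut3, nut4 below 0.015 m).
It also fails if it takes over 67 s, if anything falls off the work surface, if the arm or the gripper's body presses on something with over 40 N, if the wrist force passes 120 N, or if a joint passes its speed limit or range.

## Working session

There is one attempt and no reset: what is moved stays moved. The work goes in short steps, Python scripts to look and compute and a tool call to move; the robot and the scene stay as the last step left them, time stands still between calls to the robot, and variables do not carry over. Pictures are saved under pics/ and viewed, at most 10 in all, crops included, and the job is handed in when it is done.

Besides the shell and the picture viewer there is one more tool, called by a JSON object that holds its "name" and its "arguments", one argument or row to a line. play_rows: Moves the arm, as the interface text tells. Its arguments: {"type":"object","properties":{"translation":{"type":"array","items":{"type":"array","items":{"type":"number"}}},"delta_rot":{"type":"array","items":{"type":"array","items":{"type":"number"}}},"grip":{"type":"array","items":{"type":"number"}},"squeeze":{"type":"number"}},"required":["translation","delta_rot","grip"]}

```bash
mkdir -p pics; ls
python3 - <<'E'
from plant import r
import cv2,numpy as np
ims=[]
for c in ["scene","side"]:
    im=r.snapshot(c);cv2.imwrite(f"pics/{c}0.png",im)
    k=r.get_calibration(c);print(c,np.round(k["intrinsics"],1).tolist(),np.round(k["eye"],3),np.round(k["rotation"],3).tolist())
    for t in ["cup","nut0","dish","post","button_top","bulb","spanner","spacer","base_cup","driver"]:
        print(t,[(np.round(d["point"],3).tolist(),round(d["confidence"],2)) for d in r.look_for(c,t)[:6]])
print(r.get_state())
E
```

```text
pics
scene [[442.2, 0.0, 318.7], [0.0, 442.2, 229.6], [0.0, 0.0, 1.0]] [ 1.044 -0.642  0.619] [0.463, 0.147, 0.242, 0.84]
cup [([0.4, 0.365, 0.056], 0.94), ([0.488, 0.13, 0.053], 0.74), ([0.475, 0.264, 0.043], 0.71)]
nut0 [([0.388, 0.027, 0.005], 0.72)]
dish [([0.57, -0.079, 0.067], 0.62)]
post [([0.56, -0.081, 0.07], 0.97)]
button_top [([0.564, -0.08, 0.068], 0.67), ([0.543, -0.174, 0.084], 0.6)]
bulb [([0.799, 0.069, 0.074], 0.93)]
spanner [([0.39, 0.024, 0.008], 0.84)]
spacer [([0.752, -0.091, 0.006], 0.62)]
base_cup [([0.715, 0.242, 0.027], 0.79)]
driver [([0.367, -0.257, 0.02], 0.56)]
side [[525.1, 0.0, 313.6], [0.0, 525.1, 233.7], [0.0, 0.0, 1.0]] [0.189 0.735 0.587] [-0.134, 0.467, 0.842, -0.235]
cup [([0.472, 0.169, 0.056], 0.93), ([0.396, 0.389, 0.056], 0.91), ([0.455, 0.286, 0.04], 0.72)]
nut0 [([0.469, 0.277, 0.043], 0.59), ([0.454, 0.27, 0.042], 0.56), ([0.568, -0.074, 0.072], 0.52), ([0.454, 0.262, 0.044], 0.41), ([0.465, 0.269, 0.043], 0.41), ([0.453, 0.282, 0.045], 0.39)]
dish [([0.569, -0.075, 0.072], 0.88)]
post [([0.568, -0.073, 0.071], 0.7)]
button_top [([0.538, -0
[... 237 characters left out ...]
array([ 0.03383781,  0.68908694, -0.1945805 ,  1.5652741 ,  0.15729968,
        0.90251408, -0.21511471]), 'qd': array([-0.00238367,  0.00018732,  0.00028992,  0.0018339 , -0.00068261,
        0.00043272,  0.00034992]), 'joint_torque': array([ 1.50266111e-03, -5.27499354e+01, -1.26693863e+00, -1.53749031e+01,
       -5.18858770e-02, -7.94262924e-04,  3.63749973e-05]), 'tool_pos': array([ 6.25027498e-01, -8.94932324e-06,  3.02757299e-01]), 'eef_rot': array([7.07123958e-01, 7.07089602e-01, 3.50005601e-05, 3.57020844e-05]), 'contact_force': array([ 1.1653976 , -0.01306414,  0.68763262]), 'moment': array([-0.02093883,  0.00780449, -0.05311319]), 'finger_force': 0.0, 'opening': 0.999172160586312}
```

View pics/scene0.png

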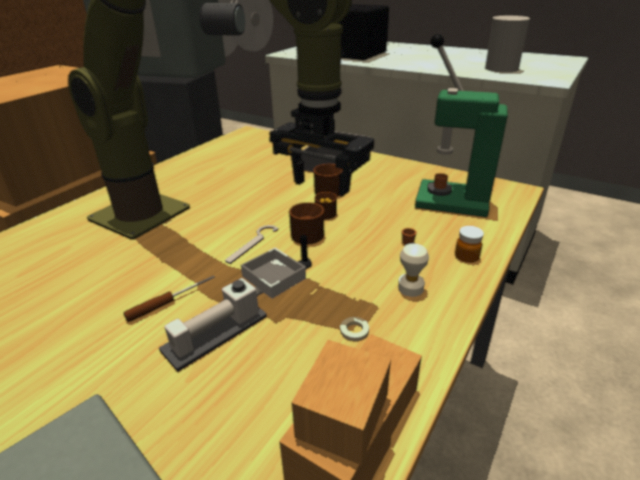

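View pics/side0.png

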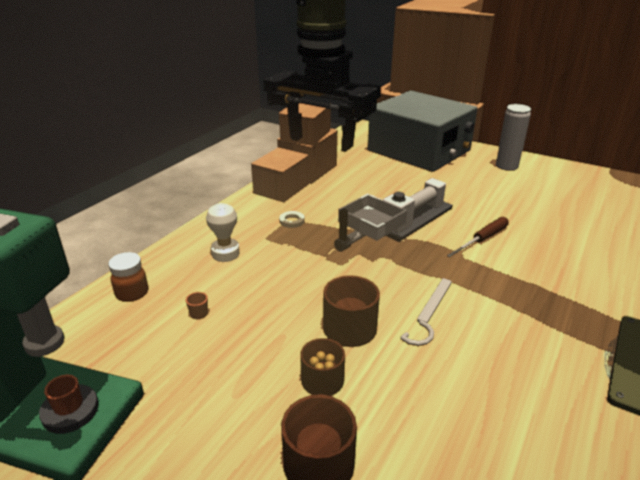

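The candidates for the cup, by side-view pixel, are: (350,308) large and empty, (322,365) small with five brass balls, and (318,440) large and empty. I choose (322,365). The arm's post is at (343,215), the dish at (375,215) and the button at (399,197). I'll check this in a close crop and add the wrist view.

```bash
cat > h.py <<'E'
from plant import r
import numpy as np,cv2
from scipy.spatial.transform import Rotation as R
def cal(c):
    k=r.get_calibration(c);q=np.array(k["rotation"])
    M=R.from_quat(q).as_matrix() if q.size==4 else q
    return np.array(k["intrinsics"]),np.array(k["eye"]),M,k
def proj(k,P):
    K,e,M=k[:3];p=(np.atleast_2d(P)-e)@M;p=p*[1,-1,-1];p=p@K.T
    return p[:,:2]/p[:,2:]
def onplane(k,uv,z):
    K,e,M=k[:3];d=np.linalg.inv(K)@[uv[0],uv[1],1];d=M@(d*[1,-1,-1])
    return e+d*(z-e[2])/d[2]
def tri(obs):
    A=np.zeros((3,3));b=np.zeros(3);rays=[]
    for k,uv in obs:
        K,e,M=k[:3];d=np.linalg.inv(K)@[uv[0],uv[1],1];d=M@(d*[1,-1,-1]);d/=np.linalg.norm(d)
        P=np.eye(3)-np.outer(d,d);A+=P;b+=P@e;rays.append((e,d))
    x=np.linalg.solve(A,b);return x,[np.linalg.norm(np.cross(x-e,d)) for e,d in rays]
E
python3 - <<'E'
from h import *
print(r.get_calibration("wrist"),r.get_calibration("side").keys())
w=r.snapshot("wrist")
s=cv2.imread("pics/side0.png");c=cv2.imread("pics/scene0.png")
z=lambda im,x,y:cv2.resize(im[y:y+75,x:x+100],(400,300),interpolation=cv2.INTER_CUBIC)
cv2.imwrite("pics/m1.png",np.vstack([np.hstack([z(s,270,330),z(s,330,170)]),np.hstack([z(c,220,225),cv2.resize(w,(400,300))])]))
for t in ["dish","button_top","post","spacer","bulb"]:
    print(t,[(np.round(d["point"],3).tolist(),round(d["confidence"],2)) for d in r.look_for("wrist",t)[:6]])
E
```

```text
{'intrinsics': array([[334.12229868,   0.        , 320.00617081],
       [  0.        , 334.12229868, 235.24000307],
       [  0.        ,   0.        ,   1.        ]]), 'eye': array([0.62470048, 0.06698793, 0.38484285]), 'rotation': array([-1.35614726e-01,  2.20371851e-04,  3.12404251e-05,  9.90761624e-01])} dict_keys(['intrinsics', 'eye', 'rotation'])
dish [([0.571, -0.07, 0.06], 0.7)]
button_top [([0.545, -0.169, 0.083], 0.86)]
post [([0.576, -0.073, 0.065], 0.92)]
spacer [([0.74, -0.072, 0.005], 0.57)]
bulb [([0.572, -0.072, 0.06], 0.68), ([0.783, 0.089, 0.101], 0.58), ([0.378, 0.047, 0.008], 0.54)]
```

View pics/m1.png

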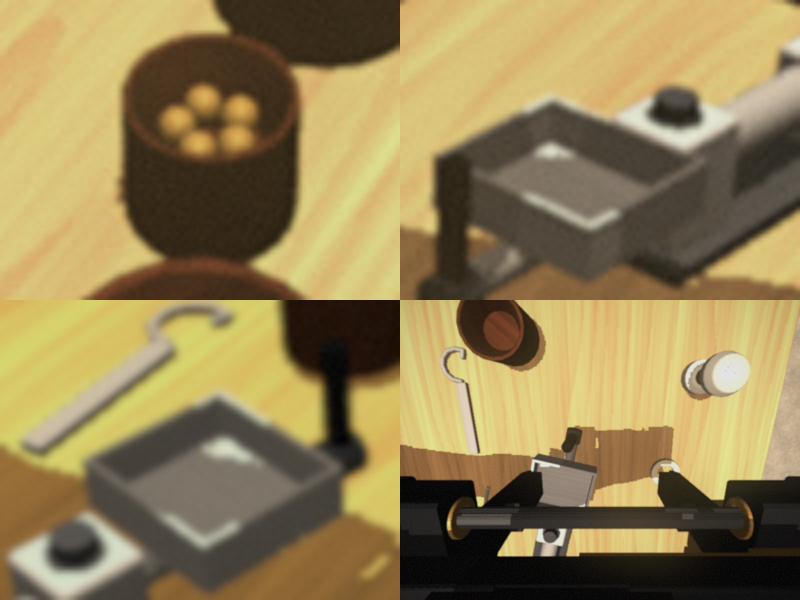

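The crop confirms that the small cup at side (322,365) holds five brass balls, so it is the one meant. The dish, post and button are clear in both views: post top at side (343,209) and scene (304,238), button at side (398,195) and scene (239,284).

Run:
```python
from h import *
S,C=cal("side"),cal("scene")
s=lambda x,y:(330+(x-400)/4,170+y/4)
c=lambda x,y:(220+x/4,225+(y-300)/4)
P={"post":((452,158),(336,347)),"button":((675,97),(75,533)),"d1":((435,155),(343,463)),"d2":((590,222),(220,397)),"d3":((553,98),(210,540)),"d4":((705,160),(90,465))}
X={}
for n,(a,b) in P.items():
    x,e=tri([(S,s(*a)),(C,c(*b))]);X[n]=x;print(n,np.round(x,4),np.round(e,4))
ctr=np.mean([X[f"d{i}"] for i in (1,2,3,4)],0);print("rim ctr",ctr)
for n in("post","button"):
    d=X[n]-ctr;print(n,d,np.degrees(np.arctan2(d[1],d[0])))
# cup: silhouettes in side
for cam in ("side","scene"):
  for t in ("cup",):
    for o in r.silhouettes(cam,t):
        ys,xs=np.nonzero(o["pixels"]);print(cam,o["confidence"],xs.min(),xs.max(),ys.min(),ys.max(),len(xs))
# side rim ellipse from crop: x 123..300, y 35..158 ; 
for cen in [(211,97)]:
    print("cup@z.054",onplane(S,(270+cen[0]/4,330+cen[1]/4),.054))
# model projection of cup
def model(p,k):
    t=np.linspace(0,2*np.pi,60);
    pts=np.array([[p[0]+.032*np.cos(a),p[1]+.032*np.sin(a),z] for z in(0,.054) for a in t]);u=proj(k,pts);return u.min(0),u.max(0)
p=onplane(S,(270+211/4,330+97/4),.054)
print(model(p,S),model(p,C))
from scipy.spatial.transform import Rotation as R
print(R.from_quat(r.get_state()["eef_rot"]).as_matrix().round(2))
```

```text
post [ 0.5842 -0.0089  0.1156] [0.0007 0.0007]
button [ 0.5419 -0.1713  0.0853] [0.0006 0.0006]
d1 [ 0.6195 -0.0569  0.084 ] [0.001 0.001]
d2 [ 0.5277 -0.0402  0.0825] [0.0011 0.0011]
d3 [ 0.5978 -0.1404  0.0834] [0.0021 0.0021]
d4 [ 0.5061 -0.1225  0.0816] [0.0022 0.0022]
rim ctr [ 0.56275767 -0.09000443  0.08286303]
post [0.02141678 0.08110673 0.0327468 ] 75.20828415274
button [-0.0209025  -0.0812864   0.00246203] -104.42095924143248
side 0.93 280 356 393 479 5807
side 0.74 323 379 275 346 3524
side 0.71 300 344 338 395 1930
scene 0.71 313 338 164 194 669
scene 0.66 314 336 192 219 414
scene 0.63 288 323 202 244 1298
scene 0.36 123 213 276 321 762
cup@z.054 [0.46019473 0.27227747 0.054     ]
(array([299.96273976, 338.35068871]), array([345.58111195, 398.65314727])) (array([313.63036863, 190.22809686]), array([336.86869614, 218.25024009]))
[[-0.  1.  0.]
 [ 1.  0.  0.]
 [ 0.  0. -1.]]
```

The three views agree. The cup is at (0.460, 0.272), the dish at (0.563, -0.090), the post at (0.584, -0.009), the button at (0.542, -0.171), and the pull heading is about 75.5°. I'll grip the cup with the tool leaning 35° outward, closing along the line of the cups, and pour by pitching back over the dish.

{"name": "play_rows", "arguments": {
  "translation": [
    [0.0264,-0.0189,0.004],
    [0.0264,-0.0189,0.004],
    [0.0264,-0.0189,0.004],
    [0.0264,-0.0189,0.004],
    [0.0264,-0.0189,0.004],
    [0.0264,-0.0189,0.004],
    [0.0264,-0.0189,0.004],
    [0.0264,-0.0189,0.004],
    [0.0264,-0.0189,0.004],
    [0.0264,-0.0189,0.004],
    [0,0,0],
    [0,0,0],
    [0,0,0],
    [0,0,0],
    [0,0,0],
    [0,0,0],
    [0,0,0],
    [0,0,0]
  ],
  "delta_rot": [
    [0,0,0],
    [0,0,0],
    [0,0,0],
    [0,0,0],
    [0,0,0],
    [0,0,0],
    [0,0,0],
    [0,0,0],
    [0,0,0],
    [0,0,0],
    [0,0,9],
    [0,0,9],
    [0,0,9],
    [0,0,9],
    [0,0,9],
    [0,0,9],
    [0,0,9],
    [0,0,8]
  ],
  "grip": [1,1,1,1,1,1,1,1,1,1,1,1,1,1,1,1,1,1]
}}

```text
clock: 3.75
tool_pos: [0.4361, 0.2643, 0.2629]
eef_rot: [0.987, 0.163, 0.0, -0.0]
contact_force: [-0.2, -0.3, 1.2]
opening: 1.0
finger_force: 0.0
```

{"name": "play_rows", "arguments": {
  "translation": [
    [0,0,0],
    [0,0,0],
    [0,0,0],
    [0,0,0],
    [0,0,0],
    [0,0,0]
  ],
  "delta_rot": [
    [0,7,0],
    [0,7,0],
    [0,7,0],
    [0,7,0],
    [0,7,0],
    [0,0,0]
  ],
  "grip": [1,1,1,1,1,1]
}}

```text
clock: 4.5
tool_pos: [0.4533, 0.2825, 0.3032]
eef_rot: [0.96, 0.159, 0.228, -0.03]
contact_force: [-0.5, -0.3, -0.4]
opening: 1.003
finger_force: 0.0
```

```bash
cat >> h.py <<'E'
def target(h,th):
    h,th=np.radians([h,th]);rh=np.array([np.cos(h),np.sin(h),0]);up=np.array([0,0,1.])
    z=np.sin(th)*rh-np.cos(th)*up;y=np.array([np.sin(h),-np.cos(h),0]);return np.column_stack([np.cross(y,z),y,z])
def goto(G,h,th):
    """tool-frame translation (now axes), rotvec deg to bring grasp point to G"""
    s=r.get_state();R0=R.from_quat(s["eef_rot"]).as_matrix();T=target(h,th)
    tcp=np.array(G)-.045*T[:,2];p=s["tool_pos"]
    g=p+.045*R0[:,2]
    print("t",round(s["clock"],2),"tcp",p.round(4),"grasp",g.round(4),"q",s["q"].round(2),"F",np.round(s["contact_force"],1),"open",round(s["opening"]*88,1),"ff",round(s["finger_force"],1))
    print("axes z",R0[:,2].round(3),"y",R0[:,1].round(3))
    print("dTCP tool",(R0.T@(tcp-p)).round(4),"dgrasp tool",(R0.T@(np.array(G)-g)).round(4),"rot",np.degrees(R.from_matrix(R0.T@T).as_rotvec()).round(2))
E
python3 - <<'E'
from h import *
goto([.460,.272,.033],19,35)
S=cal("side");im=cv2.imread("pics/side0.png")
# big cups: base bottom row & rim
print("bigcup", [onplane(S,(351,y),z).round(3) for y,z in((346,0),(297,.06),(297,.08))])
w=r.snapshot("wrist");k=cal("wrist")
print("wrist cup rim at",proj(k,[[.46,.272,.054]]))
t=np.linspace(0,2*np.pi,40)
for u in proj(k,np.c_[.46+.032*np.cos(t),.272+.032*np.sin(t),.054+0*t]): cv2.circle(w,tuple(int(v) for v in u),1,(0,255,0),-1)
cv2.imwrite("pics/w2.png",w)
E
```

```text
t 4.5 tcp [0.4533 0.2825 0.3032] grasp [0.4726 0.2884 0.2629] q [-1.01  0.52  0.42  2.2  -0.95  0.04 -0.99] F [-0.5 -0.3 -0.4] open 88.3 ff 0.0
axes z [ 0.428  0.13  -0.895] y [ 0.319 -0.948  0.015]
dTCP tool [-0.1247  0.0087  0.1987] dgrasp tool [-0.1181  0.008   0.1982] rot [0.94 8.48 0.11]
bigcup [array([0.459, 0.187, 0.   ]), array([0.483, 0.146, 0.06 ]), array([0.472, 0.168, 0.08 ])]
wrist cup rim at [[325.67417921 319.47334037]]
```

View pics/w2.png

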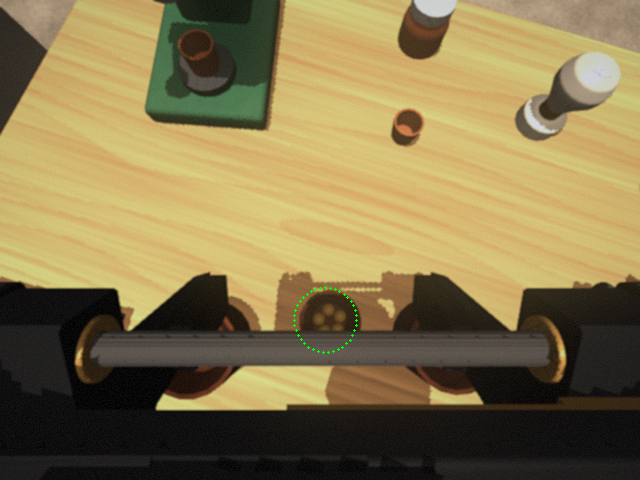

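The wrist view confirms the nuts cup under my predicted rim circle at (326,320), but q6 sits at its limit at 26° of outward lean. I'll grip from the other side instead, with the hand outboard and the tool leaning toward the base, which means turning half a turn.

{"name": "play_rows", "arguments": {
  "translation": [
    [0,0,0],
    [0,0,0],
    [0,0,0],
    [0,0,0],
    [0,0,0],
    [0,0,0],
    [0,0,0],
    [0,0,0],
    [0,0,0],
    [0,0,0],
    [0,0,0],
    [0,0,0],
    [0,0,0],
    [0,0,0],
    [0,0,0],
    [0,0,0],
    [0,0,0],
    [0,0,0],
    [0,0,0],
    [0,0,0]
  ],
  "delta_rot": [
    [0,-9,0],
    [0,-9,0],
    [0,-8.5,0],
    [0,0,-10],
    [0,0,-10],
    [0,0,-10],
    [0,0,-10],
    [0,0,-10],
    [0,0,-10],
    [0,0,-10],
    [0,0,-10],
    [0,0,-10],
    [0,0,-10],
    [0,0,-10],
    [0,0,-10],
    [0,0,-10],
    [0,0,-10],
    [0,0,-10],
    [0,0,-10],
    [0,0,-10]
  ],
  "grip": [1,1,1,1,1,1,1,1,1,1,1,1,1,1,1,1,1,1,1,1]
}}

```text
clock: 7.05
tool_pos: [0.4545, 0.2797, 0.2976]
eef_rot: [-0.077, 0.997, -0.003, 0.023]
contact_force: [0.5, -0.5, 0.3]
opening: 0.999
finger_force: 0.0
```

{"name": "play_rows", "arguments": {
  "translation": [
    [0,0,0],
    [0,0,0],
    [0,0,0],
    [0,0,0],
    [0,0,0],
    [0,0,0],
    [0,0,0]
  ],
  "delta_rot": [
    [0,0,-10],
    [0,7,0],
    [0,7,0],
    [0,7,0],
    [0,7,0],
    [0,7,0],
    [0,0,0]
  ],
  "grip": [1,1,1,1,1,1,1]
}}

```text
clock: 7.92
tool_pos: [0.4555, 0.2794, 0.2961]
eef_rot: [-0.151, 0.948, -0.054, -0.275]
contact_force: [-0.7, 0.1, 0.4]
opening: 1.0
finger_force: 0.0
```

Run:
```python
from h import *
goto([.460,.272,.12],199,35)
goto([.460,.272,.033],199,35)
```

```text
t 7.92 tcp [0.4555 0.2794 0.2961] grasp [0.4328 0.2711 0.2582] q [-0.5   0.81 -0.15  1.45 -0.04  1.44  1.27] F [-0.7  0.1  0.4] open 88.0 ff 0.0
axes z [-0.505 -0.185 -0.843] y [-0.316  0.949 -0.019]
dTCP tool [-0.0983 -0.0056  0.1026] dgrasp tool [-0.0964 -0.0052  0.1026] rot [-0.57  2.48 -1.07]
t 7.92 tcp [0.4555 0.2794 0.2961] grasp [0.4328 0.2711 0.2582] q [-0.5   0.81 -0.15  1.45 -0.04  1.44  1.27] F [-0.7  0.1  0.4] open 88.0 ff 0.0
axes z [-0.505 -0.185 -0.843] y [-0.316  0.949 -0.019]
dTCP tool [-0.1451 -0.004   0.176 ] dgrasp tool [-0.1431 -0.0036  0.1759] rot [-0.57  2.48 -1.07]
```

{"name": "play_rows", "arguments": {
  "translation": [
    [-0.0197,-0.0011,0.0205],
    [-0.0197,-0.0011,0.0205],
    [-0.0197,-0.0011,0.0205],
    [-0.0197,-0.0011,0.0205],
    [-0.0197,-0.0011,0.0205],
    [0,0,0],
    [0,0,0],
    [0,0,0]
  ],
  "delta_rot": [
    [0,0,0],
    [0,0,0],
    [0,0,0],
    [0,0,0],
    [0,0,0],
    [-0.6,2.5,-1.1],
    [0,0,0],
    [0,0,0]
  ],
  "grip": [1,1,1,1,1,1,1,1]
}}

```text
clock: 8.93
tool_pos: [0.4833, 0.2829, 0.1596]
eef_rot: [-0.159, 0.941, -0.048, -0.296]
contact_force: [-0.9, 0.3, 0.2]
opening: 1.002
finger_force: 0.0
```

Run:
```python
from h import *
goto([.460,.272,.033],199,35)
w=r.snapshot("wrist");k=cal("wrist")
t=np.linspace(0,2*np.pi,40)
for u in proj(k,np.c_[.46+.032*np.cos(t),.272+.032*np.sin(t),.054+0*t]): cv2.circle(w,tuple(int(v) for v in u),1,(0,255,0),-1)
a=cv2.resize(w,(400,300));b=cv2.resize(r.snapshot("side"),(400,300));cv2.imwrite("pics/m3.png",np.hstack([a,b]))
```

```text
t 8.93 tcp [0.4833 0.2829 0.1596] grasp [0.459  0.2746 0.1227] q [-0.48  1.03 -0.15  1.4  -0.02  1.3   1.32] F [-0.9  0.3  0.2] open 88.2 ff 0.0
axes z [-0.541 -0.184 -0.821] y [-0.328  0.945  0.005]
dTCP tool [-0.0515 -0.0031  0.0735] dgrasp tool [-0.0513 -0.0032  0.0735] rot [0.14 0.17 0.26]
```

View pics/m3.png

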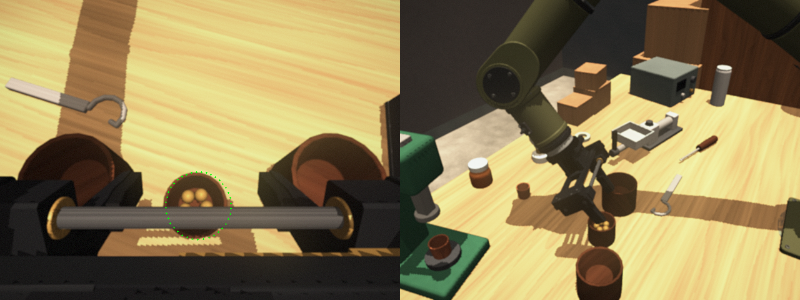

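The green circle lies on the nuts cup's rim at (198,205), and both fingers clear the neighbouring cups. I'll descend and grip.

{"name": "play_rows", "arguments": {
  "translation": [
    [0,-0.0031,0],
    [-0.0086,0,0.01225],
    [-0.0086,0,0.01225],
    [-0.0086,0,0.01225],
    [-0.0086,0,0.01225],
    [-0.0086,0,0.01225],
    [-0.0086,0,0.01225],
    [0,0,0],
    [0,0,0]
  ],
  "delta_rot": [
    [0,0,0],
    [0,0,0],
    [0,0,0],
    [0,0,0],
    [0,0,0],
    [0,0,0],
    [0,0,0],
    [0,0,0],
    [0,0,0]
  ],
  "grip": [1,1,1,1,1,1,1,1,1]
}}

```text
clock: 10.15
tool_pos: [0.4844, 0.2808, 0.0695]
eef_rot: [-0.159, 0.94, -0.047, -0.296]
contact_force: [0.2, -0.1, -0.3]
opening: 1.001
finger_force: 0.0
```

{"name": "play_rows", "arguments": {
  "translation": [
    [0,0,0],
    [0,0,0],
    [0,0,0],
    [0,0,0],
    [0,0,0],
    [0,0,0]
  ],
  "delta_rot": [
    [0,0,0],
    [0,0,0],
    [0,0,0],
    [0,0,0],
    [0,0,0],
    [0,0,0]
  ],
  "grip": [0.4,0.4,0.3,0.3,0.3,0.3],
  "squeeze": 25
}}

```text
clock: 10.9
tool_pos: [0.4845, 0.2804, 0.0696]
eef_rot: [-0.159, 0.94, -0.048, -0.296]
contact_force: [1.2, -0.7, 5.5]
opening: 0.719
finger_force: 25.0
```

Run:
```python
from h import *
goto([.460,.272,.033],199,35)
goto([.460,.272,.20],199,35)
```

```text
t 10.9 tcp [0.4845 0.2804 0.0696] grasp [0.4601 0.2722 0.0327] q [-0.48  1.16 -0.15  1.39 -0.01  1.19  1.33] F [ 1.2 -0.7  5.5] open 63.3 ff 25.0
axes z [-0.543 -0.184 -0.82 ] y [-0.328  0.945  0.005]
dTCP tool [ 0.0003  0.     -0.0001] dgrasp tool [ 0.0003 -0.0001 -0.0001] rot [0.16 0.05 0.27]
t 10.9 tcp [0.4845 0.2804 0.0696] grasp [0.4601 0.2722 0.0327] q [-0.48  1.16 -0.15  1.39 -0.01  1.19  1.33] F [ 1.2 -0.7  5.5] open 63.3 ff 25.0
axes z [-0.543 -0.184 -0.82 ] y [-0.328  0.945  0.005]
dTCP tool [ 0.0959  0.0008 -0.137 ] dgrasp tool [ 0.096   0.0007 -0.137 ] rot [0.16 0.05 0.27]
```

{"name": "play_rows", "arguments": {
  "translation": [
    [0.008,0,-0.0114],
    [0.016,0,-0.0228],
    [0.018,0,-0.0257],
    [0.018,0,-0.0257],
    [0.018,0,-0.0257],
    [0.018,0,-0.0257],
    [0,0,0],
    [0,0,0],
    [0,0,0],
    [0,0,0],
    [0,0,0],
    [0,0,0],
    [0,0,0]
  ],
  "delta_rot": [
    [0,0,0],
    [0,0,0],
    [0,0,0],
    [0,0,0],
    [0,0,0],
    [0,0,0],
    [0,-6,0],
    [0,-6,0],
    [0,-6,0],
    [0,-6,0],
    [0,-6,0],
    [0,-5,0],
    [0,0,0]
  ],
  "grip": [0.3,0.3,0.3,0.3,0.3,0.3,0.3,0.3,0.3,0.3,0.3,0.3,0.3]
}}

```text
clock: 12.52
tool_pos: [0.4828, 0.2797, 0.2371]
eef_rot: [-0.167, 0.986, 0.003, -0.001]
contact_force: [-0.1, -0.3, -1.2]
opening: 0.72
finger_force: 25.0
```

Run:
```python
from h import *
goto([.5205,-.0833,.24],199,0)
goto([.5205,-.0833,.24],-9,0)
```

```text
t 12.53 tcp [0.4828 0.2797 0.2371] grasp [0.4827 0.2799 0.1921] q [-0.55  0.69 -0.09  1.84  0.09  0.62  1.21] F [-0.1 -0.3 -1.2] open 63.4 ff 25.0
axes z [-0.003  0.005 -1.   ] y [-0.329  0.944  0.006]
dTCP tool [ 0.0839 -0.3549 -0.0498] dgrasp tool [ 0.0838 -0.3552 -0.0498] rot [ 0.32 -0.06  0.2 ]
t 12.53 tcp [0.4828 0.2797 0.2371] grasp [0.4827 0.2799 0.1921] q [-0.55  0.69 -0.09  1.84  0.09  0.62  1.21] F [-0.1 -0.3 -1.2] open 63.4 ff 25.0
axes z [-0.003  0.005 -1.   ] y [-0.329  0.944  0.006]
dTCP tool [ 0.0839 -0.3549 -0.0498] dgrasp tool [ 0.0838 -0.3552 -0.0498] rot [   0.19    0.4  -151.79]
```

{"name": "play_rows", "arguments": {
  "translation": [
    [0.002,-0.008,-0.01],
    [0.004,-0.017,-0.01],
    [0.006,-0.025,-0.01],
    [0.006,-0.025,-0.01],
    [0.006,-0.026,-0.01],
    [0.006,-0.026,0],
    [0.006,-0.026,0],
    [0.006,-0.026,0],
    [0.006,-0.026,0],
    [0.006,-0.026,0],
    [0.006,-0.026,0],
    [0.006,-0.025,0],
    [0.006,-0.025,0],
    [0.006,-0.024,0],
    [0.004,-0.017,0],
    [0.002,-0.008,0],
    [0,0,0]
  ],
  "delta_rot": [
    [0,0,0],
    [0,0,0],
    [0,0,0],
    [0,0,0],
    [0,0,0],
    [0,0,0],
    [0,0,0],
    [0,0,0],
    [0,0,0],
    [0,0,0],
    [0,0,0],
    [0,0,0],
    [0,0,0],
    [0,0,0],
    [0,0,0],
    [0,0,0],
    [0,0,5]
  ],
  "grip": [0.3,0.3,0.3,0.3,0.3,0.3,0.3,0.3,0.3,0.3,0.3,0.3,0.3,0.3,0.3,0.3,0.3]
}}

```text
clock: 14.65
tool_pos: [0.5217, -0.0851, 0.2846]
eef_rot: [-0.121, 0.993, 0.003, -0.0]
contact_force: [0.3, 0.8, -2.2]
opening: 0.72
finger_force: 25.0
```

{"name": "play_rows", "arguments": {
  "translation": [
    [0,0,0],
    [0,0,0],
    [0,0,0],
    [0,0,0],
    [0,0,0],
    [0,0,0],
    [0,0,0],
    [0,0,0],
    [0,0,0],
    [0,0,0],
    [0,0,0],
    [0,0,0],
    [0,0,0],
    [0,0,0],
    [0,0,0],
    [0,0,0],
    [0,0,0],
    [0,0,0],
    [0,0,0],
    [0,0,0]
  ],
  "delta_rot": [
    [0,0,10],
    [0,0,10],
    [0,0,10],
    [0,0,10],
    [0,0,10],
    [0,0,10],
    [0,0,10],
    [0,0,10],
    [0,0,10],
    [0,0,10],
    [0,0,10],
    [0,0,10],
    [0,0,10],
    [0,0,10],
    [0,0,10],
    [0,0,10],
    [0,0,10],
    [0,0,10],
    [0,0,10],
    [0,0,9]
  ],
  "grip": [0.3,0.3,0.3,0.3,0.3,0.3,0.3,0.3,0.3,0.3,0.3,0.3,0.3,0.3,0.3,0.3,0.3,0.3,0.3,0.3]
}}

```text
clock: 17.15
tool_pos: [0.522, -0.0832, 0.2843]
eef_rot: [0.999, -0.044, -0.001, -0.004]
contact_force: [-0.3, -0.1, -1.5]
opening: 0.718
finger_force: 25.0
```

Run:
```python
from h import *
goto([.5205,-.0833,.24],-9,0)
goto([.5205,-.0833,.17],-9,-25)
```

```text
t 17.15 tcp [ 0.522  -0.0832  0.2843] grasp [ 0.5219 -0.0829  0.2393] q [-0.42  0.77  0.9   1.91 -0.79  0.88 -0.76] F [-0.3 -0.1 -1.5] open 63.2 ff 25.0
axes z [-0.001  0.007 -1.   ] y [-0.088 -0.996 -0.007]
dTCP tool [-0.0014  0.0002 -0.0007] dgrasp tool [-0.0013  0.0006 -0.0007] rot [-0.4   0.13  3.96]
t 17.15 tcp [ 0.522  -0.0832  0.2843] grasp [ 0.5219 -0.0829  0.2393] q [-0.42  0.77  0.9   1.91 -0.79  0.88 -0.76] F [-0.3 -0.1 -1.5] open 63.2 ff 25.0
axes z [-0.001  0.007 -1.   ] y [-0.088 -0.996 -0.007]
dTCP tool [0.0177 0.0021 0.0734] dgrasp tool [-0.0012  0.0011  0.0693] rot [  0.47 -24.86   3.98]
```

{"name": "play_rows", "arguments": {
  "translation": [
    [0,0,0],
    [0.003,0,0.013],
    [0.003,0,0.014],
    [0.001,0,0.014],
    [-0.002,0,0.014],
    [-0.004,0,0.012],
    [0,0,0],
    [0,0,0]
  ],
  "delta_rot": [
    [0,0,4],
    [0,-5,0],
    [0,-5,0],
    [0,-5,0],
    [0,-5,0],
    [0,-5,0],
    [0,0,0],
    [0,0,0]
  ],
  "grip": [0.3,0.3,0.3,0.3,0.3,0.3,0.3,0.3]
}}

```text
clock: 18.15
tool_pos: [0.5121, -0.0823, 0.2208]
eef_rot: [0.973, -0.075, -0.216, -0.019]
contact_force: [-0.6, 0.5, -0.8]
opening: 0.716
finger_force: 25.0
```

Run:
```python
from h import *
goto([.5205,-.0833,.14],-9,-25)
goto([.5205,-.0833,.14],-9,-45)
goto([.5205,-.0833,.14],-9,-65)
b=r.snapshot("side");a=r.snapshot("scene")
cv2.imwrite("pics/m4.png",np.hstack([cv2.resize(b[100:340,200:520],(400,300)),cv2.resize(a[140:380,140:460],(400,300))]))
```

```text
t 18.15 tcp [ 0.5121 -0.0823  0.2208] grasp [ 0.4933 -0.0791  0.18  ] q [-0.34  1.01  0.88  1.67 -0.64  1.28 -0.94] F [-0.6  0.5 -0.8] open 63.0 ff 25.0
axes z [-0.417  0.07  -0.906] y [-0.154 -0.988 -0.006]
dTCP tool [ 0.0418 -0.      0.0246] dgrasp tool [0.0418 0.0002 0.0246] rot [-0.23 -0.    0.29]
t 18.15 tcp [ 0.5121 -0.0823  0.2208] grasp [ 0.4933 -0.0791  0.18  ] q [-0.34  1.01  0.88  1.67 -0.64  1.28 -0.94] F [-0.6  0.5 -0.8] open 63.0 ff 25.0
axes z [-0.417  0.07  -0.906] y [-0.154 -0.988 -0.006]
dTCP tool [0.0572 0.0001 0.0273] dgrasp tool [0.0418 0.0002 0.0246] rot [ -0.18 -20.     0.32]
t 18.15 tcp [ 0.5121 -0.0823  0.2208] grasp [ 0.4933 -0.0791  0.18  ] q [-0.34  1.01  0.88  1.67 -0.64  1.28 -0.94] F [-0.6  0.5 -0.8] open 63.0 ff 25.0
axes z [-0.417  0.07  -0.906] y [-0.154 -0.988 -0.006]
dTCP tool [0.0708 0.0002 0.0352] dgrasp tool [0.0418 0.0002 0.0246] rot [ -0.12 -40.     0.36]
```

View pics/m4.png

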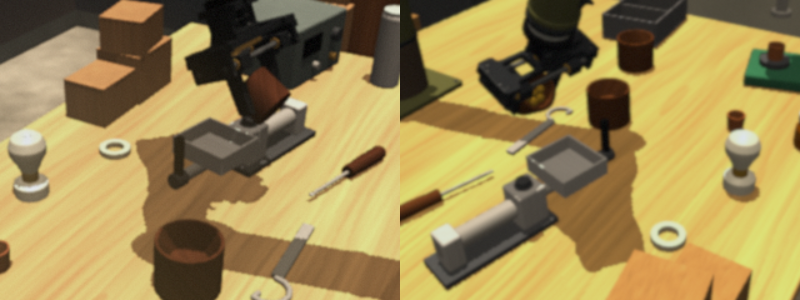

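The view shows the cup tilted about 60° beside the dish, with the nuts still in it (scene panel (535,95)) and the dish empty. I'll move over the dish and tip slowly.

{"name": "play_rows", "arguments": {
  "translation": [
    [0.006,0,0.0035],
    [0.0085,0,0.005],
    [0.0095,0,0.0056],
    [0.009,0,0.0053],
    [0.006,0,0.0035],
    [0.0028,0,0.0017],
    [0,0,0],
    [0.002,0,0],
    [0.002,0,0],
    [0.002,0,0],
    [0.002,0,0],
    [0.002,0,0],
    [0.002,0,0],
    [0.002,0,0],
    [0.002,0,0],
    [0,0,0],
    [0,0,0]
  ],
  "delta_rot": [
    [0,0,0],
    [0,0,0],
    [0,0,0],
    [0,0,0],
    [0,0,0],
    [0,0,0],
    [0,0,0],
    [0,-2.5,0],
    [0,-2.5,0],
    [0,-2.5,0],
    [0,-2.5,0],
    [0,-2.5,0],
    [0,-2.5,0],
    [0,-2.5,0],
    [0,-2.5,0],
    [0,0,0],
    [0,0,0]
  ],
  "grip": [0.3,0.3,0.3,0.3,0.3,0.3,0.3,0.3,0.3,0.3,0.3,0.3,0.3,0.3,0.3,0.3,0.3]
}}

```text
clock: 20.38
tool_pos: [0.5518, -0.0886, 0.172]
eef_rot: [0.921, -0.071, -0.382, -0.032]
contact_force: [0.2, 0.2, -1.9]
opening: 0.717
finger_force: 25.0
```

Run:
```python
from h import *
goto([.5205,-.0833,.14],-9,-45)
goto([.5205,-.0833,.14],-9,-65)
for c in("side","scene"):
    r.snapshot(c);print([(np.round(d["point"],3).tolist(),round(d["confidence"],2)) for d in r.look_for(c,"nut0")[:7]])
```

```text
t 20.38 tcp [ 0.5518 -0.0886  0.172 ] grasp [ 0.5204 -0.0836  0.1402] q [-0.22  1.25  0.81  1.29 -0.55  1.68 -1.07] F [ 0.2  0.2 -1.9] open 63.1 ff 25.0
axes z [-0.699  0.113 -0.706] y [-0.154 -0.988 -0.005]
dTCP tool [ 0.0001 -0.0004  0.0001] dgrasp tool [ 0.0002 -0.0003  0.0001] rot [-0.11  0.05  0.28]
t 20.38 tcp [ 0.5518 -0.0886  0.172 ] grasp [ 0.5204 -0.0836  0.1402] q [-0.22  1.25  0.81  1.29 -0.55  1.68 -1.07] F [ 0.2  0.2 -1.9] open 63.1 ff 25.0
axes z [-0.699  0.113 -0.706] y [-0.154 -0.988 -0.005]
dTCP tool [ 0.0155 -0.0003  0.0028] dgrasp tool [ 0.0002 -0.0003  0.0001] rot [ -0.06 -19.95   0.3 ]
[([0.386, 0.051, 0.011], 0.2)]
[([0.386, -0.039, 0.004], 0.31)]
```

{"name": "play_rows", "arguments": {
  "translation": [
    [0.002,0,0],
    [0.002,0,0],
    [0.002,0,0],
    [0.002,0,0],
    [0,0,0],
    [0,0,0],
    [0.002,0,0],
    [0.002,0,0],
    [0.002,0,0],
    [0.002,0,0],
    [0,0,0],
    [0,0,0],
    [0,0,0],
    [0,0,0]
  ],
  "delta_rot": [
    [0,-2.5,0],
    [0,-2.5,0],
    [0,-2.5,0],
    [0,-2.5,0],
    [0,0,0],
    [0,0,0],
    [0,-2.5,0],
    [0,-2.5,0],
    [0,-2.5,0],
    [0,-2.5,0],
    [0,0,0],
    [0,0,0],
    [0,0,0],
    [0,0,0]
  ],
  "grip": [0.3,0.3,0.3,0.3,0.3,0.3,0.3,0.3,0.3,0.3,0.3,0.3,0.3,0.3]
}}

```text
clock: 22.32
tool_pos: [0.5612, -0.0898, 0.1591]
eef_rot: [0.841, -0.064, -0.536, -0.044]
contact_force: [0.4, -0.4, -0.2]
opening: 0.72
finger_force: 25.0
```

Run:
```python
from h import *
goto([.5205,-.0833,.14],-9,-65)
im={}
for c in("side","scene"):
    im[c]=r.snapshot(c);print([(np.round(d["point"],3).tolist(),round(d["confidence"],2)) for d in r.look_for(c,"nut0")[:7]])
cv2.imwrite("pics/m5.png",np.hstack([cv2.resize(im["side"][120:270,300:500],(400,300)),cv2.resize(im["scene"][200:350,180:380],(400,300))]))
```

```text
t 22.32 tcp [ 0.5612 -0.0898  0.1591] grasp [ 0.5209 -0.0834  0.1401] q [-0.14  1.41  0.74  1.   -0.45  2.06 -1.15] F [ 0.4 -0.4 -0.2] open 63.3 ff 25.0
axes z [-0.896  0.142 -0.421] y [-0.154 -0.988 -0.005]
dTCP tool [-0.0002 -0.      0.0005] dgrasp tool [-0.0001 -0.      0.0005] rot [0.   0.07 0.32]
[([0.713, 0.252, 0.022], 0.59)]
[]
```

View pics/m5.png

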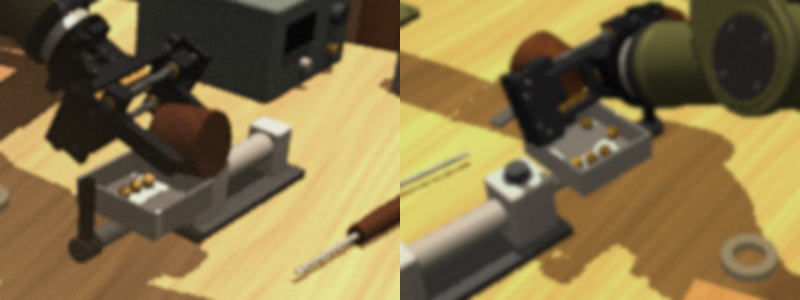

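All five nuts lie in the dish: scene panel (587,123), (613,131), (604,151), (591,157), (576,163). The cup is empty. I'll retrace the path to put it back.

{"name": "play_rows", "arguments": {
  "translation": [
    [-0.01,0,-0.0047],
    [-0.018,0,-0.0084],
    [-0.025,0,-0.0117],
    [-0.025,0,-0.0117],
    [-0.02,0,-0.0093],
    [0,0,0],
    [0,0,0],
    [0,0,0],
    [0,0,0],
    [0,0,0],
    [0,0,0],
    [0,0,0],
    [0,0,0]
  ],
  "delta_rot": [
    [0,0,0],
    [0,0,0],
    [0,0,0],
    [0,0,0],
    [0,0,0],
    [0,9.3,0],
    [0,9.3,0],
    [0,9.3,0],
    [0,9.3,0],
    [0,9.3,0],
    [0,9.3,0],
    [0,9.2,0],
    [0,0,0]
  ],
  "grip": [0.3,0.3,0.3,0.3,0.3,0.3,0.3,0.3,0.3,0.3,0.3,0.3,0.3]
}}

```text
clock: 24.15
tool_pos: [0.5532, -0.0903, 0.2556]
eef_rot: [0.997, -0.079, -0.005, -0.004]
contact_force: [0.3, 0.4, -1.2]
opening: 0.718
finger_force: 25.0
```

{"name": "play_rows", "arguments": {
  "translation": [
    [0,0,0],
    [0,0,0],
    [0,0,0],
    [0,0,0],
    [0,0,0],
    [0,0,0],
    [0,0,0],
    [0,0,0],
    [0,0,0],
    [0,0,0],
    [0,0,0],
    [0,0,0],
    [0,0,0],
    [0,0,0],
    [0,0,0],
    [0,0,0],
    [0,0,0],
    [0,0,0],
    [0,0,0],
    [0,0,0]
  ],
  "delta_rot": [
    [0,0,-10.4],
    [0,0,-10.4],
    [0,0,-10.4],
    [0,0,-10.4],
    [0,0,-10.4],
    [0,0,-10.4],
    [0,0,-10.4],
    [0,0,-10.4],
    [0,0,-10.4],
    [0,0,-10.4],
    [0,0,-10.4],
    [0,0,-10.4],
    [0,0,-10.4],
    [0,0,-10.4],
    [0,0,-10.4],
    [0,0,-10.4],
    [0,0,-10.4],
    [0,0,-10.4],
    [0,0,-10.4],
    [0,0,-10.4]
  ],
  "grip": [0.3,0.3,0.3,0.3,0.3,0.3,0.3,0.3,0.3,0.3,0.3,0.3,0.3,0.3,0.3,0.3,0.3,0.3,0.3,0.3]
}}

```text
clock: 26.65
tool_pos: [0.5566, -0.0922, 0.2541]
eef_rot: [-0.165, 0.986, 0.003, -0.004]
contact_force: [-0.9, 0.8, -1.4]
opening: 0.721
finger_force: 25.0
```

Run:
```python
from h import *
goto([.460,.272,.20],199,0)
goto([.460,.272,.20],199,35)
```

```text
t 26.65 tcp [ 0.5566 -0.0922  0.2541] grasp [ 0.5562 -0.092   0.2091] q [ 0.61  0.84 -0.95  1.77  0.81  0.99  1.22] F [-0.9  0.8 -1.4] open 63.4 ff 25.0
axes z [-0.009  0.005 -1.   ] y [-0.326  0.945  0.008]
dTCP tool [-0.0275  0.3758  0.0118] dgrasp tool [-0.0278  0.3754  0.0118] rot [ 0.44 -0.41  0.03]
t 26.65 tcp [ 0.5566 -0.0922  0.2541] grasp [ 0.5562 -0.092   0.2091] q [ 0.61  0.84 -0.95  1.77  0.81  0.99  1.22] F [-0.9  0.8 -1.4] open 63.4 ff 25.0
axes z [-0.009  0.005 -1.   ] y [-0.326  0.945  0.008]
dTCP tool [-0.0534  0.3757  0.0198] dgrasp tool [-0.0278  0.3754  0.0118] rot [ 0.42 34.59  0.17]
```

{"name": "play_rows", "arguments": {
  "translation": [
    [-0.0025,0.0188,0],
    [-0.0053,0.0376,0],
    [-0.0053,0.0376,0],
    [-0.0053,0.0376,0],
    [-0.0053,0.0376,0],
    [-0.0053,0.0376,0],
    [-0.0053,0.0376,0],
    [-0.0053,0.0376,0],
    [-0.0053,0.0376,0],
    [-0.0053,0.0376,0],
    [-0.0025,0.0188,0],
    [0,0,0],
    [0,0,0],
    [0,0,0],
    [0,0,0],
    [0,0,0],
    [0,0,0]
  ],
  "delta_rot": [
    [0,0,0],
    [0,0,0],
    [0,0,0],
    [0,0,0],
    [0,0,0],
    [0,0,0],
    [0,0,0],
    [0,0,0],
    [0,0,0],
    [0,0,0],
    [0,0,0],
    [0.4,9,0],
    [0,9,0],
    [0,9,0],
    [0,7.6,0],
    [0,0,0],
    [0,0,0]
  ],
  "grip": [0.3,0.3,0.3,0.3,0.3,0.3,0.3,0.3,0.3,0.3,0.3,0.3,0.3,0.3,0.3,0.3,0.3]
}}

```text
clock: 28.78
tool_pos: [0.4839, 0.2822, 0.258]
eef_rot: [-0.157, 0.941, -0.048, -0.295]
contact_force: [-0.6, 0.8, -1.1]
opening: 0.72
finger_force: 25.0
```

Run:
```python
from h import *
goto([.460,.272,.05],199,35)
goto([.460,.272,.033],199,35)
```

```text
t 28.77 tcp [0.4839 0.2822 0.258 ] grasp [0.4596 0.2739 0.221 ] q [-0.15  1.05 -0.92  1.34  0.42  1.6   0.83] F [-0.6  0.8 -1.1] open 63.3 ff 25.0
axes z [-0.54  -0.183 -0.822] y [-0.324  0.946  0.002]
dTCP tool [-0.0975 -0.0023  0.1407] dgrasp tool [-0.0973 -0.0024  0.1407] rot [0.15 0.27 0.03]
t 28.77 tcp [0.4839 0.2822 0.258 ] grasp [0.4596 0.2739 0.221 ] q [-0.15  1.05 -0.92  1.34  0.42  1.6   0.83] F [-0.6  0.8 -1.1] open 63.3 ff 25.0
axes z [-0.54  -0.183 -0.822] y [-0.324  0.946  0.002]
dTCP tool [-0.1072 -0.0023  0.1547] dgrasp tool [-0.107  -0.0024  0.1547] rot [0.15 0.27 0.03]
```

{"name": "play_rows", "arguments": {
  "translation": [
    [-0.0195,-0.0023,0.0281],
    [-0.0195,0,0.0281],
    [-0.0195,0,0.0281],
    [-0.0195,0,0.0281],
    [-0.0195,0,0.0283],
    [0,0,0],
    [-0.0024,0,0.0035],
    [-0.0024,0,0.0035],
    [-0.0024,0,0.0034],
    [-0.002,0,0.0029],
    [0,0,0],
    [0,0,0]
  ],
  "delta_rot": [
    [0,0,0],
    [0,0.3,0],
    [0,0,0],
    [0,0,0],
    [0,0,0],
    [0,0,0],
    [0,0,0],
    [0,0,0],
    [0,0,0],
    [0,0,0],
    [0,0,0],
    [0,0,0]
  ],
  "grip": [0.3,0.3,0.3,0.3,0.3,0.3,0.3,0.3,0.3,0.3,0.3,0.3]
}}

```text
clock: 30.28
tool_pos: [0.4833, 0.2808, 0.0706]
eef_rot: [-0.157, 0.94, -0.048, -0.298]
contact_force: [-0.7, 0.5, -0.6]
opening: 0.718
finger_force: 25.0
```

Run:
```python
from h import *
goto([.460,.272,.033],199,35)
```

```text
t 30.27 tcp [0.4833 0.2808 0.0706] grasp [0.4588 0.2725 0.0338] q [-0.18  1.29 -0.84  1.38  0.56  1.37  0.83] F [-0.7  0.5 -0.6] open 63.2 ff 25.0
axes z [-0.545 -0.184 -0.818] y [-0.325  0.946  0.003]
dTCP tool [-0.0012 -0.0008  0.0001] dgrasp tool [-0.0013 -0.0009  0.0001] rot [ 0.18 -0.12  0.07]
```

{"name": "play_rows", "arguments": {
  "translation": [
    [-0.0006,0,0.0009],
    [0,0,0],
    [0,0,0],
    [0,0,0],
    [0,0,0],
    [0,0,0],
    [0,0,0]
  ],
  "delta_rot": [
    [0,0,0],
    [0,0,0],
    [0,0,0],
    [0,0,0],
    [0,0,0],
    [0,0,0],
    [0,0,0]
  ],
  "grip": [0.3,0.3,0.6,0.8,1,1,1]
}}

```text
clock: 31.15
tool_pos: [0.4832, 0.2807, 0.0695]
eef_rot: [-0.157, 0.94, -0.048, -0.298]
contact_force: [-0.3, 0.2, 0.6]
opening: 1.001
finger_force: 0.0
```

{"name": "play_rows", "arguments": {
  "translation": [
    [0.0057,0,-0.0082],
    [0.0115,0,-0.0164],
    [0.0195,0,-0.0281],
    [0.0195,0,-0.0281],
    [0.0195,0,-0.0281],
    [0.0195,0,-0.0281],
    [0,0,0],
    [0,0,0],
    [0,0,0],
    [0,0,0],
    [0,0,0]
  ],
  "delta_rot": [
    [0,0,0],
    [0,0,0],
    [0,0,0],
    [0,0,0],
    [0,0,0],
    [0,0,0],
    [0,-9,0],
    [0,-9,0],
    [0,-9,0],
    [0,-8,0],
    [0,0,0]
  ],
  "grip": [1,1,1,1,1,1,1,0,-1,-1,-1]
}}

```text
clock: 32.52
tool_pos: [0.4828, 0.2802, 0.2383]
eef_rot: [-0.166, 0.986, 0.001, -0.001]
contact_force: [-0.5, 0.6, -1.1]
opening: 0.57
finger_force: 0.0
```

Run:
```python
from h import *
# button press: fingertips at button top+20mm ; G = tip + 19mm
goto([.5420,-.1715,.088+.045+.019],165.5,0)
goto([.5420,-.1715,.088+.045+.019],-14.5,0)
im=r.snapshot("side");w=r.snapshot("scene")
for c in("side","scene"): print([(np.round(d["point"],3).tolist(),round(d["confidence"],2)) for d in r.look_for(c,"cup")[:4]])
cv2.imwrite("pics/m6.png",np.hstack([cv2.resize(im[140:440,200:600],(400,300)),cv2.resize(w[140:380,140:460],(400,300))]))
```

```text
t 32.52 tcp [0.4828 0.2802 0.2383] grasp [0.4827 0.2802 0.1933] q [-0.12  0.82 -0.87  1.81  0.79  0.9   0.54] F [-0.5  0.6 -1.1] open 50.1 ff 0.0
axes z [-0.002  0.001 -1.   ] y [-0.328  0.945  0.001]
dTCP tool [ 0.092  -0.4462  0.0409] dgrasp tool [ 0.0919 -0.4463  0.0409] rot [ 0.05 -0.11 33.63]
t 32.52 tcp [0.4828 0.2802 0.2383] grasp [0.4827 0.2802 0.1933] q [-0.12  0.82 -0.87  1.81  0.79  0.9   0.54] F [-0.5  0.6 -1.1] open 50.1 ff 0.0
axes z [-0.002  0.001 -1.   ] y [-0.328  0.945  0.001]
dTCP tool [ 0.092  -0.4462  0.0409] dgrasp tool [ 0.0919 -0.4463  0.0409] rot [ 1.4000e-01  6.0000e-02 -1.4637e+02]
[([0.458, 0.276, 0.038], 0.78), ([0.473, 0.166, 0.056], 0.76)]
[([0.47, 0.267, 0.043], 0.91), ([0.486, 0.127, 0.054], 0.78)]
```

View pics/m6.png

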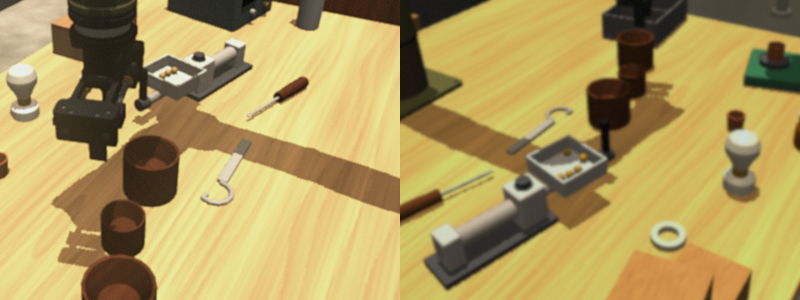

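The cup stands empty and upright at its place (side panel (123,228)), and the five nuts are in the dish. Next is the button.

{"name": "play_rows", "arguments": {
  "translation": [
    [0.0046,-0.0223,0],
    [0.0092,-0.0446,0],
    [0.0092,-0.0446,0],
    [0.0092,-0.0446,0],
    [0.0092,-0.0446,0],
    [0.0092,-0.0446,0],
    [0.0092,-0.0446,0],
    [0.0092,-0.0446,0],
    [0.0092,-0.0446,0],
    [0.0092,-0.0446,0],
    [0.0046,-0.0223,0],
    [0,0,0],
    [0,0,0],
    [0,0,0],
    [0,0,0],
    [0,0,0],
    [0,0,0]
  ],
  "delta_rot": [
    [0,0,0],
    [0,0,0],
    [0,0,0],
    [0,0,0],
    [0,0,0],
    [0,0,0],
    [0,0,0],
    [0,0,0],
    [0,0,0],
    [0,0,0],
    [0,0,0],
    [0,0,9],
    [0,0,9],
    [0,0,9],
    [0,0,6.6],
    [0,0,0],
    [0,0,0]
  ],
  "grip": [-1,-1,-1,-1,-1,-1,-1,-1,-1,-1,-1,-1,-1,-1,-1,-1,-1]
}}

```text
clock: 34.85
tool_pos: [0.5425, -0.1712, 0.2347]
eef_rot: [0.127, 0.992, 0.001, -0.002]
contact_force: [0.0, -0.3, 0.2]
opening: 0.007
finger_force: 0.0
```

Run:
```python
from h import *
goto([.5416,-.1718,.088+.012+.019],165.5,0)
```

```text
t 34.85 tcp [ 0.5425 -0.1712  0.2347] grasp [ 0.5423 -0.1711  0.1897] q [ 0.66  0.81 -0.78  1.78  0.73  0.86  0.86] F [ 0.  -0.3  0.2] open 0.6 ff 0.0
axes z [-0.003  0.003 -1.   ] y [0.251 0.968 0.002]
dTCP tool [ 0.0004 -0.0009  0.0707] dgrasp tool [ 0.0002 -0.001   0.0707] rot [ 0.12 -0.23 -0.06]
```

{"name": "play_rows", "arguments": {
  "translation": [
    [0,0,0.018],
    [0,-0.001,0.018],
    [0,0,0.018],
    [0,0,0.0165],
    [0,0,0],
    [0,0,0.006],
    [0,0,0.006],
    [0,0,0.002],
    [0,0,0.002],
    [0,0,0.002],
    [0,0,0.002],
    [0,0,0]
  ],
  "delta_rot": [
    [0,0,0],
    [0,0,0],
    [0,0,0],
    [0,0,0],
    [0,0,0],
    [0,0,0],
    [0,0,0],
    [0,0,0],
    [0,0,0],
    [0,0,0],
    [0,0,0],
    [0,0,0]
  ],
  "grip": [-1,-1,-1,-1,-1,-1,-1,-1,-1,-1,-1,-1]
}}

```text
clock: 36.35
tool_pos: [0.5419, -0.1719, 0.1445]
eef_rot: [0.127, 0.992, 0.001, -0.001]
contact_force: [1.5, -0.1, 1.2]
opening: 0.007
finger_force: 0.7
```

{"name": "play_rows", "arguments": {
  "translation": [
    [0,0,0.001],
    [0,0,0.001],
    [0,0,0]
  ],
  "delta_rot": [
    [0,0,0],
    [0,0,0],
    [0,0,0]
  ],
  "grip": [-1,-1,-1]
}}

```text
clock: 36.72
tool_pos: [0.5419, -0.1719, 0.1442]
eef_rot: [0.127, 0.992, 0.0, -0.001]
contact_force: [-2.3, -1.2, 15.3]
opening: 0.005
finger_force: 7.7
```

{"name": "play_rows", "arguments": {
  "translation": [
    [0,0,-0.01],
    [0,0,-0.02],
    [0,0,-0.025],
    [0,0,-0.025],
    [0,0.02,0],
    [0,0.04,0],
    [0,0.04,0],
    [0,0.04,0],
    [0,0.02,0],
    [0,0.0085,0],
    [0,0,0]
  ],
  "delta_rot": [
    [0,0,0],
    [0,0,0],
    [0,0,0],
    [0,0,0],
    [0,0,0],
    [0,0,0],
    [0,0,0],
    [0,0,0],
    [0,0,0],
    [0,0,0],
    [0,0,0]
  ],
  "grip": [-1,-1,-0.09,-0.09,-0.09,-0.09,-0.09,-0.09,-0.09,-0.09,-0.09]
}}

```text
clock: 38.1
tool_pos: [0.5843, -0.0097, 0.2225]
eef_rot: [0.128, 0.992, 0.001, -0.002]
contact_force: [-0.4, -0.3, 0.4]
opening: 0.454
finger_force: 0.0
```

Run:
```python
from h import *
goto([.584,-.0085,.104],165.5,0)
a=r.snapshot("side");b=r.snapshot("scene")
S,C=cal("side"),cal("scene")
for im,k in((a,S),(b,C)):
    u=proj(k,[[.584,-.0085,.118],[.542,-.172,.08]])
    for p in u: cv2.circle(im,tuple(int(round(v)) for v in p),1,(0,255,0),-1)
cv2.imwrite("pics/m7.png",np.hstack([cv2.resize(a[120:270,300:500],(400,300)),cv2.resize(b[180:330,200:400],(400,300))]))
```

```text
t 38.1 tcp [ 0.5843 -0.0097  0.2225] grasp [ 0.5841 -0.0096  0.1775] q [ 0.35  0.84 -0.74  1.75  0.72  0.86  0.59] F [-0.4 -0.3  0.4] open 40.0 ff 0.0
axes z [-0.004  0.001 -1.   ] y [0.253 0.967 0.001]
dTCP tool [0.0003 0.001  0.0735] dgrasp tool [0.0001 0.001  0.0735] rot [ 0.03 -0.23 -0.17]
```

View pics/m7.png

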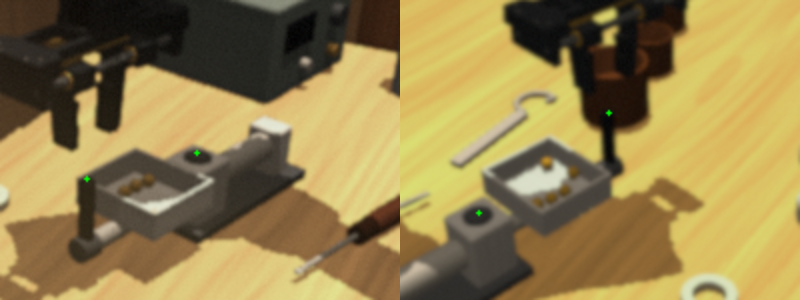

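The markers sit on the post top (side panel (87,179), scene panel (609,113)) and on the pressed button, and the nuts are in the dish. I'll descend onto the post and grip it.

{"name": "play_rows", "arguments": {
  "translation": [
    [0,0.001,0.018],
    [0,0,0.018],
    [0,0,0.015],
    [0,0,0.012],
    [0,0,0.0105],
    [0,0,0],
    [0,0,0],
    [0,0,0],
    [0,0,0],
    [0,0,0]
  ],
  "delta_rot": [
    [0,0,0],
    [0,0,0],
    [0,0,0],
    [0,0,0],
    [0,0,0],
    [0,0,0],
    [0,0,0],
    [0,0,0],
    [0,0,0],
    [0,0,0]
  ],
  "grip": [-0.09,-0.09,-0.09,-0.09,-0.09,-0.09,-1,-1,-1,-1],
  "squeeze": 40
}}

```text
clock: 39.45
tool_pos: [0.5849, -0.0074, 0.1498]
eef_rot: [0.127, 0.992, 0.002, -0.001]
contact_force: [-0.0, 1.0, 1.2]
opening: 0.171
finger_force: 40.0
```

{"name": "play_rows", "arguments": {
  "translation": [
    [0,0.002,0],
    [0,0.003,0],
    [0,0.004,0],
    [0,0.005,0],
    [0,0.005,0],
    [0,0.005,0],
    [0,0.005,0],
    [0,0.005,0],
    [0,0.004,0],
    [0,0.004,0],
    [0,0.004,0],
    [0,0.004,0],
    [0,0.005,0],
    [0,0.005,0],
    [0,0.005,0],
    [0,0.005,0],
    [0,0.005,0],
    [0,0.005,0],
    [0,0,0]
  ],
  "delta_rot": [
    [0,0,0],
    [0,0,0],
    [0,0,0],
    [0,0,0],
    [0,0,0],
    [0,0,0],
    [0,0,0],
    [0,0,0],
    [0,0,0],
    [0,0,0],
    [0,0,0],
    [0,0,0],
    [0,0,0],
    [0,0,0],
    [0,0,0],
    [0,0,0],
    [0,0,0],
    [0,0,0],
    [0,0,0]
  ],
  "grip": [-1,-1,-1,-1,-1,-1,-1,-1,-1,-1,-1,-1,-1,-1,-1,-1,-1,-1,-1]
}}

```text
clock: 41.82
tool_pos: [0.6036, 0.0685, 0.1497]
eef_rot: [0.127, 0.992, -0.001, -0.003]
contact_force: [-3.5, -1.9, 6.9]
opening: 0.169
finger_force: 40.0
```

{"name": "play_rows", "arguments": {
  "translation": [
    [0,0.004,0],
    [0,0.004,0],
    [0,0.003,0],
    [0,0.002,0],
    [0,0.001,0],
    [0,0,0]
  ],
  "delta_rot": [
    [0,0,0],
    [0,0,0],
    [0,0,0],
    [0,0,0],
    [0,0,0],
    [0,0,0]
  ],
  "grip": [-1,-1,-1,-1,-1,-1]
}}

```text
clock: 42.58
tool_pos: [0.6066, 0.0805, 0.1496]
eef_rot: [0.128, 0.992, -0.002, -0.003]
contact_force: [-5.3, -4.5, 9.0]
opening: 0.169
finger_force: 40.0
```

Run:
```python
from h import *
goto([.584,-.0085,.104],165.5,0)
s=r.get_state();print(np.linalg.norm(s["tool_pos"][:2]-[.5849,-.0074]),s["contact_force"]@[.25,.968,0])
a=r.snapshot("side");b=r.snapshot("scene")
cv2.imwrite("pics/m8.png",np.hstack([cv2.resize(a[120:270,280:480],(400,300)),cv2.resize(b[180:330,200:400],(400,300))]))
```

```text
t 42.58 tcp [0.6066 0.0805 0.1496] grasp [0.6063 0.0804 0.1046] q [ 0.15  0.96 -0.66  1.7   0.79  0.78  0.41] F [-5.3 -4.5  9. ] open 14.9 ff 40.0
axes z [-0.007 -0.003 -1.   ] y [ 0.254  0.967 -0.005]
dTCP tool [-0.0007 -0.0919  0.0011] dgrasp tool [-0.001  -0.0916  0.0011] rot [-0.28 -0.34 -0.2 ]
0.0905868166908948 -5.682631689131732
```

View pics/m8.png

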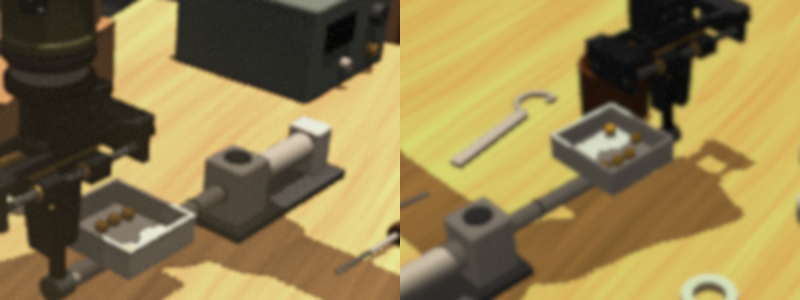

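The arm is out by about 90 mm, the nuts are still in the dish (scene panel (610,129), (635,137), (629,154), (616,160), (603,163)), and the post is gripped. I'll give it a small extra pull against the stop and hand in.

{"name": "play_rows", "arguments": {
  "translation": [
    [0,0.001,0],
    [0,0,0],
    [0,0,0]
  ],
  "delta_rot": [
    [0,0,0],
    [0,0,0],
    [0,0,0]
  ],
  "grip": [-1,-1,-1]
}}

```text
clock: 43.05
tool_pos: [0.6067, 0.0807, 0.1496]
eef_rot: [0.128, 0.992, -0.003, -0.003]
contact_force: [-5.9, -5.8, 9.8]
opening: 0.169
finger_force: 40.0
```

```bash
python3 -c "
from plant import r
s=r.get_state();print(s['tool_pos'],s['contact_force'],s['finger_force']);print(r.finish_job())"
```

```text
[0.60669454 0.08065064 0.14959268] [-5.89472397 -5.75721449  9.78890732] 40.03449199721217
the job is handed in; nothing more can be done
None
```

I handed the job in at 43 s: five nuts in the dish, the empty cup upright in its place, the button down, and the arm held about 90 mm out by the post; the hand-in call returned no verdict.

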